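# Load a culture dish into a bench reader with a swivel light cover

## Robot

A 7-joint arm with a two-finger parallel gripper is mounted at the origin on a cart in front of the work surface, level with it; the furniture and walls round the work are solid. World frame = base frame: x ahead of the robot, y to its left, z up, the work surface at z = 0. Lengths are in mm, angles in rad, forces in N, time in s.
With the tool pointing down it reaches from about 350 to 900 mm from the base axis. Payload 7.2 kg.
Tool frame: the origin (TCP) lies on the centre line of the jaws, within the pads' length; the fingertips stand ctrl.tip_reach ahead of it and the grasp point (between the pads) lies 3 mm ahead of it (ctrl.tip_reach is the distance from the TCP to the fingertips, in mm); z points along the fingers, y is the line along which they close (so a half turn about z gives the same grasp; the last joint's range is limited). The gripper opens to 88 mm and grips with 3 to 60 N. Pads are 20 mm wide; open, the fingers measure 115 mm over their backs; the gripper's body (75 mm by 178 mm) begins 61 mm behind the grasp point.
Start: joints at [1.274, 0.411, -0.013, 1.596, 0.006, 1.134, -0.082], TCP at [141.743, -608.718, 244.653] pointing down, gripper open.
Joint ranges: [-2.95, 2.95], [-0.29, 1.99], [-1.47, 1.44], [0.14, 2.54], [-1.03, 4.17], [0.13, 1.85], [-2.86, 2.86]. Speed limits (rad/s): [2.39, 2.39, 3.01, 3.01, 3.14, 3.14, 3.14].

## Interface

Orientations are given as a unit quaternion [w, x, y, z].
In Python, from workcell import ctrl, imaging, silhouettes, tip_of gives the robot as it stands.
- The arm moves only by the tool play_rows, never from a script. Its argument "commands" is one flat list of numbers, 7 for each row, row after row: the shift along the tool's x, y, z in mm, then the turn, a rotation vector about the tool's x, y, z in rad, then the closure in counts, from 0 (fully open) to 255 (shut). In form: [x, y, z, wx, wy, wz, gripper, x, y, z, wx, wy, wz, gripper, ...]. A call has exactly 5 rows; each row is the pose to reach, as a shift and turn from the pose commanded when the call began, along the tool's axes at that moment; what a row does not reach only later rows make up. A row lasts 1/8 s, in which the tool goes at most 62.5 mm and 10.7 degrees, less where a joint would pass 70% of its speed; a pose out of reach is approached as far as the arm can. A call with a gripper value outside its range is refused whole. The fingers move at their own pace and stop on an object; the grip force is fixed at half the most. Time passes only in rows, so rows that repeat a pose let the fingers close, or fill a call up. It gives the time, the measured TCP pose, the force, the opening and the grip force at its end, in the units of the state.
- ctrl.read_state(): the state, without advancing time (a new reading comes with each control period).
- imaging.capture(name): name is "side" or "top" or "wrist"; returns a dict with "color" (400x640x3 uint8, blue, green, red), "depth" (400x640 float32, mm along the optical axis (not along the pixel's ray), 0 where there is no reading), "K" (3x3 intrinsics, pixels), "R" (3x3) and "t" (3): a world point X has camera coordinates R X + t. Camera axes: x right, y down, z forward; pixel columns grow to the right and rows downward; lengths in mm; the calibration is good to about 2 mm. A picture is of the moment at which its call begins.
- ctrl.finish_job(): hands the job in; it is judged then, once.
Trained networks look in a picture, given as the dict that the camera call returned (one of the last four; its "shot" number tells which), for a name from the list of things; names that differ only in an ending like _2 or _b are one class to them, and where a whole thing is asked for, a point or a joint stands for the part that bears it (a point fixed in the world has none). Each returns a list of dicts, best first, with "confidence" (0 to 1); they miss things now and then, are a little off and sometimes report something else, mostly with a low value. They report only what shows in the picture. A call takes as long as a camera call. They do not tell look-alikes from the thing itself.
- silhouettes(query, picture): "mask" (400x640 bool, what is visible of it).
- tip_of(query, picture): "position" ([x, y, z] in mm, in the coordinates of the camera as it stood for that picture, good to about 4 mm: a listed point, or the origin of a listed thing).
The state is a dict: "t": time; "q": joint angles; "joint_velocities": joint speeds; "joint_torque": joint torques, N m; "position": TCP position; "eef_rot": TCP orientation; "contact_force": force on the tool from outside, world axes, zero at the start; "torque": the same for the moment, N m; "finger_gap": finger opening in mm; "grip_force": force on a finger pad.
Only numpy, scipy, OpenCV 4.12 (cv2) and the standard library are available. Lean on these libraries where they do the work, as an engineer would, in place of code of your own. Each camera call takes 0.05 s, during which the arm holds its last target. There are 200 camera calls.

## Task

Get the dish reader ready for a reading: swivel its flat cover fully aside on the pivot screw, set the culture dish gently into the well so that it lies flat between the centring lips over the window, and swivel the cover fully shut again over it. Keep the dish level, do not strike it against the reader, and leave the other things on the bench where they are.

Things in the scene. Friction and masses are not known exactly. Their poses are not given: they have to be found in the camera images.
- reader: fixed white bench instrument, dark grey deck 70 mm high. Origin on the bench under the centre of the dish well; x to its back, y to its left (seen from its sloping key panel, which faces the robot), z up. Spans x -125 to 75, y -90 to 125 mm. The open-topped well in the deck is 76 (x) by 130 (y) by 13 mm deep, centred on the origin, and lies under the cover, a plain metal plate
- nest (a point): centre of the well floor (57 mm above the bench), axes as the reader's. Arc lips 5 mm high, 4 mm thick, inner radius 31.5 mm, stand in front and behind (53 degrees each side of the x axis) and centre the dish; along y the floor is open for fingers up to the well's end walls 65 mm away. Seated, the dish's top is 1 mm below the deck; riding on a lip, it blocks the cover
- cover (a joint): angle of the cover about its vertical pivot screw, rad: 0 = shut over the well, at its stop; 1.75 = fully aside, at its other stop. Opens counterclockwise seen from above (free end goes from the reader's right to the back, then left). Friction holds it where it is left (0.12 N m, 1.5 N at the knob). Plate 100 x 160 x 4 mm, centred over the well when shut, 1.5 mm above the deck
- cover_pivot (a point): point on the vertical axis of the pivot screw (screw head 16 mm wide, up to 84 mm above the bench), 75.5 mm above the bench near the deck's front left corner: x -30, y 95 mm in the reader's frame
- cover_knob (a point): centre of the round black knob on the cover, 22 mm diameter, 26 mm high, 77 to 103 mm above the bench (the plate's top is at 75.5 mm; lowest 4 mm of the knob is a narrower neck). It moves with the cover, 85.4 mm from the pivot axis; shut, it is at x 0, y 15 mm in the reader's frame. Grip from above or push
- culture_dish: round flat clear dish with pinkish medium, 60 mm diameter (57 mm between gripping fingers), 12 mm high, about 40 g, on the bench to the right of the reader. Origin: centre of its underside, z up
- marker: black and white marker pen lying on the bench nearest the robot, 135 mm long, 16 mm high, origin at its underside; leave it alone
- timer: white bench timer, 60 x 68 x 17 mm, to the right of the dish, at the back, origin at its underside; leave it alone
- plate: clear well plate, 85 x 128 x 14 mm, behind the dish, origin at its underside; leave it alone
- tweezers: metal tweezers lying flat, 126 mm long, 12 mm high, to the right of the dish, at the front, origin at their underside; leave them alone
There are look-alikes about, which are no part of the job. What is meant by the culture_dish is not yellow, and is the larger of those in its own colour.

How it is judged (in metres and radians):
On the way, in this order (a step that is already met when the one before it is completed fails the run):
1. the cover is swung fully aside (angle over 1.5 rad) (value of joint cover above 1.5 rad), for 0.2 s.
2. the dish lies flat in the nest, let go (horizontal distance between culture_dish and nest below 0.0045 m and z of culture_dish in the frame of nest below 0.0025 m and angle between culture_dish's own z axis and vertical below 0.05 rad and contact force between the fingers and culture_dish below 0.05 N), for 0.2 s.
At the end, for the whole second after the job is handed in: The cover is shut to within 0.07 rad of its stop, so that no part of the well is open; the dish rests under it right way up, flat (within 0.05 rad) on the well floor (within 2.5 mm) and centred within 4.5 mm of the window's centre, at rest (value of joint cover below 0.07 rad and horizontal distance between culture_dish and nest below 0.0045 m and z of culture_dish in the frame of nest between -0.0025 and 0.0025 m and angle between culture_dish's own z axis and vertical below 0.05 rad and linear speed of culture_dish below 0.02 m/s); the robot touches nothing.
It fails at once if the dish is tipped more than 0.5 rad (angle between culture_dish's own z axis and vertical above 0.5 rad).
It fails at once if the dish is struck or jammed against the reader or its cover (more than 40 N) (contact force between culture_dish and reader above 40 N).
It fails at once if the marker, timer, well plate or tweezers are moved more than 20 mm (distance of any of marker, timer, plate, tweezers from where it was at the start of the episode above 0.02 m).
It also fails if it takes over 61 s, if anything falls off the work surface, if the arm or the gripper's body presses on something with over 40 N, if the wrist force passes 120 N, or if a joint passes its speed limit or range.

## Working session

There is one attempt and no reset: what is moved stays moved. The work goes in short steps, Python scripts to look and compute and a tool call to move; the robot and the scene stay as the last step left them, time stands still between calls to the robot, and variables do not carry over. Pictures are saved under pics/ and viewed, at most 10 in all, crops included, and the job is handed in when it is done.

Besides the shell and the picture viewer there is one more tool, called after "Call:" as name(argument=value, ...), one argument or row to a line, values as JSON. play_rows: Moves the arm, as the interface text tells. Its arguments: {"type":"object","properties":{"commands":{"type":"array"}},"required":["commands"]}

```bash
mkdir -p pics; ls; cat > h.py <<'E'
from workcell import ctrl, imaging, silhouettes, tip_of
import numpy as np, cv2
def world(p,pic): return pic["R"].T@(np.array(p)-pic["t"])
def pts(mask,pic):
    v,u=np.nonzero(mask&(pic["depth"]>0)); z=pic["depth"][v,u]; K=pic["K"]
    c=np.stack([(u-K[0,2])*z/K[0,0],(v-K[1,2])*z/K[1,1],z],1)
    return (c-pic["t"])@pic["R"]
E
python3 - <<'E'
from h import *
s=ctrl.read_state();print(s,ctrl.tip_reach)
for n in ["top","side"]:
    p=imaging.capture(n);cv2.imwrite(f"pics/{n}1.png",p["color"])
    print(n,-p["R"].T@p["t"])
    for q in ["reader","nest","cover_pivot","cover_knob","culture_dish","timer","plate","marker","tweezers"]:
        for d in tip_of(q,p)[:4]: print(q,round(d["confidence"],2),world(d["position"],p).round(0))
E
```

```text
pics
{'t': 0.0, 'q': array([ 1.27378888,  0.41188758, -0.01272146,  1.5970182 ,  0.00558346,
        1.13429505, -0.08220045]), 'joint_velocities': array([ 0.00098894, -0.0020421 , -0.00048517,  0.00062481, -0.00157451,
       -0.00077768, -0.00092411]), 'joint_torque': array([-1.31003624e-03, -5.87955844e+01,  6.40981402e-01, -2.91079170e+01,
       -5.38319908e-02,  1.81843102e-02,  1.50976998e-04]), 'position': array([ 141.62826546, -608.27001153,  243.8272493 ]), 'eef_rot': array([-7.74633313e-04,  9.93461254e-01,  1.14167064e-01, -1.35650084e-04]), 'contact_force': array([ 0.06560678, -0.63877557, -0.13518647]), 'torque': array([ 0.00667046, -0.00261913, -0.01341713]), 'grip_force': 0.0, 'finger_gap': 87.835671529842} 22.0
top [ 470.5811862  -109.61258972 1325.74181132]
reader 0.72 [534.  54.   1.]
nest 0.95 [532.  54.  57.]
cover_pivot 0.66 [527. 149.  71.]
cover_knob 0.73 [541.  65.  85.]
culture_dish 0.86 [ 462. -133.    1.]
culture_dish 0.79 [ 462. -252.   -2.]
culture_dish 0.75 [ 551. -277.    1.]
timer 0.76 [ 569. -393.   -0.]
plate 0.61 [ 697. -219.   -2.]
plate 0.22 [540.  68.  86.]
marker 0.76 [ 348. -226.   -3.]
tweezers 0.6 [ 350. -231.   -1.]
tweezers 0.48 [ 428. -417.   -2.]
side [ 302.59261445 -887.23722283  509.89503846]
reader 0.57 [540.  55.  -6.]
nest 0.8 [537.  53.  57.]
cover_pivot 0.74 [529. 153.  72.]
cover_pivot 0.69 [536.  53.  -3.]
cover_pivot 0.27 [542.  71.  85.]
cover_pivot 0.2 [ 695. -218.   -6.]
cover_knob 0.62 [543.  70.  84.]
culture_dish 0.83 [ 457. -255.    1.]
culture_dish 0.63 [ 464. -132.    4.]
culture_dish 0.53 [ 550. -276.   -3.]
timer 0.93 [ 573. -393.   -0.]
marker 0.83 [ 352. -228.   -3.]
tweezers 0.78 [ 436. -423.   -0.]
```

View pics/top1.png

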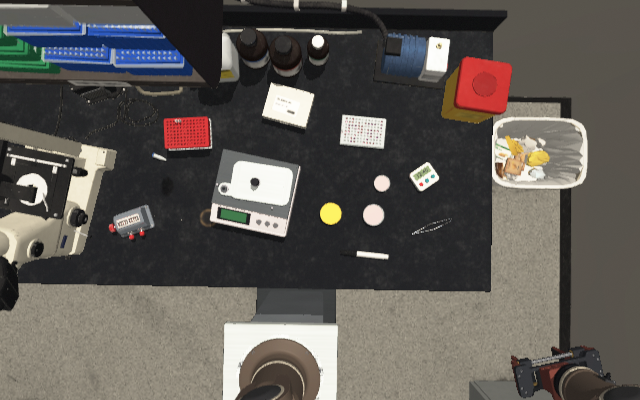

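```bash
python3 - <<'E'
from h import *
p=imaging.capture("top")
print(p["K"])
for q in ["culture_dish","cover","cover_knob","reader"]:
    for d in silhouettes(q,p)[:3]:
        m=d["mask"];w=pts(m,p)
        (c,sz,a)=cv2.minAreaRect(w[:,:2].astype(np.float32))
        cc,r=cv2.minEnclosingCircle(w[:,:2].astype(np.float32))
        print(q,round(d["confidence"],2),m.sum(),"med",np.median(w,0).round(1),"rect",np.round(c,1),np.round(sz,1),round(a,2),"circ",np.round(cc,1),round(r,1),p["color"][m].mean(0).round())
        if q=="reader":
            t=w[(w[:,2]>62)&(w[:,2]<90)]
            print(" deck",cv2.minAreaRect(t[:,:2].astype(np.float32)),np.median(t,0))
        if q=="cover": t=w[abs(w[:,2]-75.5)<4]; print(" plate",len(t),cv2.minAreaRect(t[:,:2].astype(np.float32)) if len(t) else 0)
E
```

```text
[[470.25149529   0.         323.53406075]
 [  0.         470.25149529 197.96445522]
 [  0.           0.           1.        ]]
culture_dish 0.81 384 med [ 462.8 -252.7   12.1] rect [ 464.1 -252.5] [58.7 58.1] 0.27 circ [ 463.8 -253.1] 31.1 [201. 210. 226.]
culture_dish 0.68 343 med [ 463.5 -133.    12.5] rect [ 464.6 -133. ] [57.3 53.4] 45.98 circ [ 464.3 -133.2] 29.5 [ 99. 238. 250.]
culture_dish 0.64 202 med [ 550.3 -277.     9. ] rect [ 551.1 -276.1] [42.8 43.3] 4.72 circ [ 550.  -276.8] 23.0 [212. 222. 238.]
cover 0.76 2261 med [540.6  55.4  75.1] rect [542.3  58.9] [173.4 100.7] 82.13 circ [539.8  58.2] 91.7 [236. 240. 240.]
 plate 1943 ((542.4758911132812, 58.83351516723633), (173.36141967773438, 100.30557250976562), 82.13395690917969)
cover_knob 0.91 2250 med [540.8  55.4  75.2] rect [544.2  66.9] [186.8  99.6] 81.8 circ [544.3  67.6] 99.4 [236. 241. 241.]
reader 0.59 5822 med [514.9  71.5  70.8] rect [518.1  81.4] [231.5 205.9] 80.66 circ [516.6  76.3] 140.8 [176. 182. 181.]
 deck ((526.6546630859375, 73.5146484375), (207.02113342285156, 174.48504638671875), 79.0013198852539) [533.62159979  71.1931527   72.44443986]
```

The top view shows the reader at about (255,190) with the cover shut. The large pink dish is at (373,215), the small pink one at (382,183) and the yellow one at (330,213). I'm moving over the reader while turning the tool.

Call:
play_rows(
  commands=[43,-45,0,0,0,-0.18,0,86,-90,0,0,0,-0.36,0,129,-135,0,0,0,-0.54,0,172,-180,0,0,0,-0.72,0,215,-225,0,0,0,-0.9,0],
)

```text
t: 1.88
position: [300.9, -339.1, 245.0]
eef_rot: [0.001, 0.843, 0.537, -0.0]
contact_force: [0.9, -1.0, 0.4]
finger_gap: 88.1
grip_force: 0.0
```

Call:
play_rows(
  commands=[60,6,0,0,0,-0.13,0,120,12,0,0,0,-0.26,0,180,18,0,0,0,-0.39,0,240,24,0,0,0,-0.52,0,300,30,0,0,0,-0.645,0],
)

```text
t: 2.5
position: [456.4, -80.9, 245.1]
eef_rot: [0.001, 0.63, 0.776, 0.0]
contact_force: [-0.0, -1.5, -0.0]
finger_gap: 87.8
grip_force: 0.0
```

```bash
python3 - <<'E'
from h import *
p=imaging.capture("wrist");cv2.imwrite("pics/w1.png",p["color"]);np.save("w1.npy",p,allow_pickle=True)
print(-p["R"].T@p["t"],p["R"].round(2),p["K"].round())
for q in ["cover_pivot","cover_knob","nest"]:
    for d in tip_of(q,p)[:2]: print(q,round(d["confidence"],2),world(d["position"],p).round(1))
E
```

```text
[441.91237835 -15.31754389 386.16792942] [[ 0.98  0.2   0.  ]
 [ 0.2  -0.95  0.24]
 [ 0.05 -0.24 -0.97]] [[312.   0. 322.]
 [  0. 312. 195.]
 [  0.   0.   1.]]
cover_knob 0.86 [538.9  69.   88.6]
nest 0.57 [534.5  55.1  57.3]
```

View pics/w1.png

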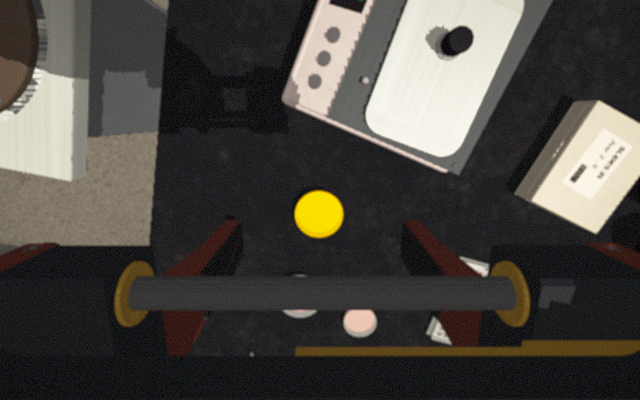

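The wrist view shows the cover knob at (457,40), with the reader partly out of frame. I'm shifting to see all of it.

Call:
play_rows(
  commands=[17,41,0,0,0,0,60,34,82,0,0,0,0,120,34,82,0,0,0,0,168,34,82,0,0,0,0,168,34,82,0,0,0,0,168],
)

```text
t: 3.32
position: [528.1, -34.4, 244.6]
eef_rot: [0.0, 0.633, 0.774, -0.001]
contact_force: [0.2, 0.5, 0.4]
finger_gap: 41.7
grip_force: 0.0
```

```bash
python3 - <<'E'
from h import *
p=imaging.capture("wrist");cv2.imwrite("pics/w2.png",p["color"])
for q in ["cover_pivot","cover_knob","nest"]:
    for d in tip_of(q,p)[:1]: print(q,round(d["confidence"],2),world(d["position"],p).round(1))
w=pts(p["depth"]>0,p); w=w[(abs(w[:,0]-535)<150)&(abs(w[:,1]-70)<150)]
rect=lambda t:cv2.minAreaRect(t[:,:2].astype(np.float32))
def clean(t):  # drop isolated
    from scipy.spatial import cKDTree
    n=cKDTree(t[:,:2]).query_ball_point(t[:,:2],4,return_length=True); return t[n>n.max()*.35]
k=clean(w[(w[:,2]>99)&(w[:,2]<107)]);print("knob",len(k),cv2.minEnclosingCircle(k[:,:2].astype(np.float32)),np.median(k,0))
c=clean(w[(w[:,2]>73.5)&(w[:,2]<79)]);print("plate",len(c),rect(c),c.mean(0))
c=clean(w[(w[:,2]>67)&(w[:,2]<79)]);print("deck+plate",len(c),rect(c))
h=np.histogram(w[:,2],np.arange(55,110,2));print(h[0])
E
```

```text
cover_knob 0.81 [541.2  68.8  91.2]
nest 0.57 [533.8  57.5  55.9]
knob 522 ((542.24169921875, 69.56681823730469), 10.700602531433105) [542.05107139  69.51234624 103.38245077]
plate 17602 ((540.2822875976562, 55.741058349609375), (160.9951171875, 100.28653717041016), 81.87229919433594) [540.38982831  59.17493679  76.47102188]
deck+plate 28622 ((537.7969360351562, 71.11368560791016), (203.72283935546875, 148.23394775390625), 78.94541931152344)
[  478   641   796   709   779   586   110  5274  5688   539 12957  4243
    38     0     3     3     3     3     7     7     5     2    15   141
   359     7     0]
```

View pics/w2.png

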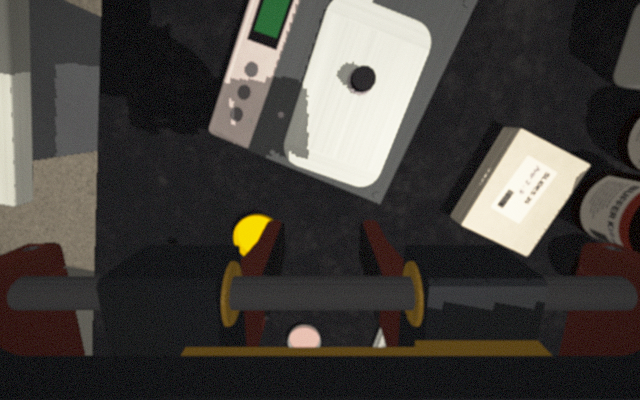

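The plate is well fitted (reader yaw −8.1°, nest about (540,55)) and the knob is at (542,70). I'm hovering over the knob.

Call:
play_rows(
  commands=[50,17,0,0,0,0,155,99,34,0,0,0,0.0,155,99,34,50,0,0,0,155,99,34,100,0,0,0,155,99,34,100,0,0,0,155],
)

```text
t: 4.15
position: [540.0, 70.5, 141.9]
eef_rot: [-0.002, 0.632, 0.775, -0.002]
contact_force: [-0.7, 0.3, 0.1]
finger_gap: 34.3
grip_force: 0.0
```

Call:
play_rows(
  commands=[0,2,0,0,0,0,155,0,2,20,0,0,0,155,0,2,37,0,0,0,155,0,2,37,0,0,0,160,0,2,37,0,0,0,165],
)

```text
t: 4.78
position: [544.8, 71.7, 108.5]
eef_rot: [0.0, 0.632, 0.775, 0.0]
contact_force: [0.5, -0.5, -0.3]
finger_gap: 31.3
grip_force: 0.0
```

```bash
cat > arc.py <<'E'
# python3 arc.py da1 da2 ... : tool-frame shifts for knob (world angles about pivot) from measured pose
import sys
from h import *
from scipy.spatial.transform import Rotation as Ro
s=ctrl.read_state();q=s["eef_rot"];R=Ro.from_quat([q[1],q[2],q[3],q[0]]).as_matrix()
print(s["t"],s["position"].round(1),s["contact_force"].round(1),s["finger_gap"].round(1))
N=np.array([540.2,55.]);y=np.radians(-8.13);M=np.array([[np.cos(y),-np.sin(y)],[np.sin(y),np.cos(y)]])
P=N+M@[-30,95];b=np.arctan2(-80,30)+y
print("pivot",P.round(1),"now cover ang if centred",round((np.arctan2(*(s["position"][:2]-P)[::-1])-b),3), "r",np.linalg.norm(s["position"][:2]-P).round(1))
ty=np.arctan2(R[1,1],R[0,1])
for a in map(float,sys.argv[1:]):
    k=P+85.4*np.array([np.cos(b+a),np.sin(b+a)]); d=R.T@np.array([*(k-s["position"][:2]),0])
    print(a,k.round(1),"tool",d.round(1),"wz",round(-(b+a+np.pi/2-ty),3))
E
python3 arc.py 0 .18 .36 .54 .72 .9
```

```text
Traceback (most recent call last):
  File "arc.py", line 6, in <module>
    print(s["t"],s["position"].round(1),s["contact_force"].round(1),s["finger_gap"].round(1))
                                                                    ^^^^^^^^^^^^^^^^^^^^^
AttributeError: 'float' object has no attribute 'round'
```

```bash
sed -i 's/s\["finger_gap"\].round(1)/s["finger_gap"]/' arc.py; python3 arc.py 0 .18 .36 .54 .72 .9
```

```text
4.775 [544.8  71.7 108.5] [ 0.5 -0.5 -0.3] 31.259912591692842
pivot [523.9 153.3] now cover ang if centred 0.034 r 84.2
0.0 [542.3  69.9] tool [-1.3 -2.8 -0. ] wz -0.014
0.18 [556.9  74.5] tool [ 0.3 12.4  0. ] wz -0.194
0.36 [570.5  81.7] tool [ 4.6 27.2  0. ] wz -0.374
0.54 [582.6  91.2] tool [11.5 40.9  0. ] wz -0.554
0.72 [592.7 102.7] tool [20.7 53.2  0.1] wz -0.734
0.9 [600.7 115.8] tool [32.  63.6  0.1] wz -0.914
```

Call:
play_rows(
  commands=[0,12,1,0,0,-0.18,168,4,27,1,0,0,-0.36,168,11,41,1,0,0,-0.54,168,20,53,1,0,0,-0.72,168,32,64,1,0,0,-0.9,168],
)

```text
t: 5.4
position: [601.3, 115.1, 107.4]
eef_rot: [0.0, 0.23, 0.973, -0.001]
contact_force: [-0.3, -0.7, 0.4]
finger_gap: 30.1
grip_force: 0.8
```

```bash
python3 arc.py 1.0 1.18 1.36 1.54 1.7 1.75
```

```text
5.4 [601.3 115.1 107.4] [-0.3 -0.7  0.4] 30.129834275386795
pivot [523.9 153.3] now cover ang if centred 0.895 r 86.3
1.0 [604.  123.7] tool [ 1.4  8.9 -0. ] wz -0.109
1.18 [608.  138.5] tool [ 4.5 24.  -0. ] wz -0.289
1.36 [609.3 153.8] tool [10.1 38.3 -0. ] wz -0.469
1.54 [607.9 169.1] tool [18.3 51.3 -0.1] wz -0.649
1.7 [604.3 182.3] tool [27.4 61.4 -0.1] wz -0.809
1.75 [602.7 186.2] tool [30.6 64.3 -0.1] wz -0.859
```

Call:
play_rows(
  commands=[1,12,0,0,0,-0.17,168,6,28,0,0,0,-0.34,168,12,42,0,0,0,-0.52,168,21,55,0,0,0,-0.7,168,30,64,0,0,0,-0.85,168],
)

```text
t: 6.02
position: [603.3, 185.7, 107.4]
eef_rot: [0.0, -0.192, 0.981, -0.001]
contact_force: [5.5, -29.2, 2.6]
finger_gap: 30.0
grip_force: 17.0
```

```bash
python3 arc.py 1.75; python3 - <<'E'
from h import *
p=imaging.capture("top");cv2.imwrite("pics/t2.png",cv2.resize(p["color"][120:260,180:420],None,fx=3,fy=3))
E
```

```text
6.025 [603.3 185.7 107.4] [  5.5 -29.2   2.6] 30.007670161771838
pivot [523.9 153.3] now cover ang if centred 1.741 r 85.7
1.75 [602.7 186.2] tool [ 0.3  0.7 -0. ] wz -0.009
```

View pics/t2.png

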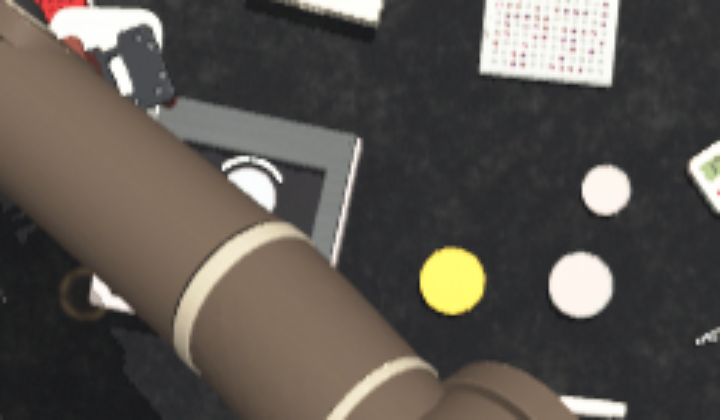

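The cover hit its far stop with 29 N on the finger. The crop shows the open well at about (260,190) with the lips visible. I'm backing off, lifting and going to the dish.

Call:
play_rows(
  commands=[0,-5,0,0,0,0,150,0,-5,-50,0,0,0,100,30,-41,-90,0,0,0,60,66,-85,-115,0,0,0.1,40,104,-132,-130,0,0,0.2,20],
)

```text
t: 6.7
position: [555.4, 24.1, 238.5]
eef_rot: [0.001, -0.089, 0.996, 0.0]
contact_force: [1.4, -1.6, 0.8]
finger_gap: 72.6
grip_force: 0.0
```

```bash
python3 - <<'E'
from h import *
p=imaging.capture("wrist");cv2.imwrite("pics/w3.png",p["color"])
for d in tip_of("nest",p)[:1]: print(round(d["confidence"],2),world(d["position"],p).round(1))
w=pts(p["depth"]>0,p); a=np.radians(-8.13);M=np.array([[np.cos(a),-np.sin(a)],[np.sin(a),np.cos(a)]])
r=(w[:,:2]-[540.2,55])@M
for n,lo,hi in [("floor",53.5,59.5),("lip",60,64.5),("deck",68,73)]:
    g=(w[:,2]>lo)&(w[:,2]<hi)&(abs(r[:,0])<60)&(abs(r[:,1])<90); print(n,g.sum(),np.percentile(r[g],[1,5,50,95,99],axis=0).round(1).T.tolist() if g.sum() else "")
g=(w[:,2]>50)&(w[:,2]<75)
h,xe,ye=np.histogram2d(r[g][:,0],r[g][:,1],[np.arange(-60,61,4),np.arange(-90,91,4)],weights=w[g][:,2])
c,_,_=np.histogram2d(r[g][:,0],r[g][:,1],[xe,ye]);np.set_printoptions(linewidth=300)
print((np.where(c>0,h/np.maximum(c,1),0)).round().astype(int))
E
```

```text
0.92 [534.5  53.8  58.4]
floor 7785 [[-43.4, -39.8, -6.4, 29.1, 33.4], [-65.9, -61.3, -4.8, 57.0, 62.2]]
lip 936 [[-40.1, -38.4, 3.0, 33.4, 35.5], [-67.1, -52.9, 0.7, 63.2, 64.5]]
deck 9786 [[-59.5, -57.4, -1.5, 56.2, 59.3], [-87.2, -83.3, -13.1, 77.5, 84.3]]
[[ 0 71 71 ... 71 71 71]
 [ 0 71 71 ... 71 71 71]
 [ 0 71 71 ... 71 71 71]
 ...
 [71 71 71 ...  0  0  0]
 [71 72 71 ...  0  0  0]
 [71 72 71 ...  0  0  0]]
```

View pics/w3.png

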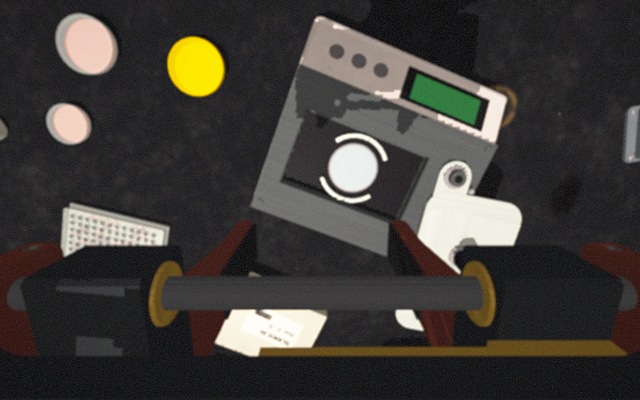

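The wrist view shows the open well, with the window disc at (355,167) between the two lips. I'll fit the disc in the wrist and top views.

```bash
cat > win.py <<'E'
from h import *
def ray(uv,p,z):
    d=p["R"].T@np.linalg.solve(p["K"],[*uv,1]); o=-p["R"].T@p["t"]; return (o+d*(z-o[2])/d[2])[:2]
def fit(p,xy,z,rad,lo=0,col=None):
    # hull-circle of bright blob near xy on plane z
    c=p["K"]@(p["R"]@np.array([*xy,z])+p["t"]); c=c[:2]/c[2]
    g=p["color"].min(2)>lo; n,l,s,ce=cv2.connectedComponentsWithStats(g.astype(np.uint8))
    out=[]
    for i in range(1,n):
        if np.hypot(*(ce[i]-c))<rad and s[i,4]>25:
            cn=max(cv2.findContours((l==i).astype(np.uint8),0,1)[0],key=len)[:,0]
            w=np.array([ray(u,p,z) for u in cn]); A=np.c_[2*w,np.ones(len(w))]; k=np.linalg.lstsq(A,(w**2).sum(1),rcond=None)[0]
            out.append((s[i,4],k[:2].round(1),round(np.sqrt(k[2]+k[:2]@k[:2]),1)))
    return out
E
python3 - <<'E'
from win import *
for n,rad in (("wrist",60),("top",14)):
    p=imaging.capture(n)
    for lo in (140,170,200): print(n,lo,"win",fit(p,(537,54),57,rad,lo)); 
    print("dish",fit(p,(463,-253),12,25,150))
    for d in silhouettes("culture_dish",p):
        cn=max(cv2.findContours(d["mask"].astype(np.uint8),0,1)[0],key=len)[:,0]
        w=np.array([ray(u,p,12) for u in cn]);print(" dish",cv2.minEnclosingCircle(w.astype(np.float32)),d["confidence"])
print(ctrl.read_state()["position"])
E
```

```text
wrist 140 win [(np.int32(319), array([531. ,  55.7]), np.float64(30.0)), (np.int32(1882), array([535.6,  54.2]), np.float64(25.1)), (np.int32(283), array([541. ,  53.7]), np.float64(30.2))]
wrist 170 win [(np.int32(270), array([532.3,  55.5]), np.float64(30.9)), (np.int32(1795), array([535.6,  54.2]), np.float64(24.5)), (np.int32(234), array([539.6,  54.1]), np.float64(31.4))]
wrist 200 win [(np.int32(228), array([532.7,  55.4]), np.float64(31.3)), (np.int32(1700), array([535.6,  54.2]), np.float64(23.9)), (np.int32(190), array([538. ,  54.3]), np.float64(32.6))]
dish [(np.int32(2519), array([ 461.2, -252.4]), np.float64(29.2))]
 dish ((461.33819580078125, -250.81166076660156), 33.22502899169922) 0.95
 dish ((548.93896484375, -271.68890380859375), 25.39031410217285) 0.69
 dish ((462.8143310546875, -131.8325958251953), 31.40198516845703) 0.63
top 140 win []
top 170 win []
top 200 win []
dish [(np.int32(361), array([ 461.3, -253.3]), np.float64(28.7))]
 dish ((463.85491943359375, -133.55947875976562), 29.743833541870117) 0.81
 dish ((551.81396484375, -274.8240051269531), 22.235797882080078) 0.74
 dish ((461.6317138671875, -252.48867797851562), 28.839956283569336) 0.62
[555.46058647  26.41047348 236.93174248]
```

Call:
play_rows(
  commands=[28,-52,0,0,0,0.1,0,56,-104,0,0,0,0.2,0,84,-156,0,0,0,0.32,0,112,-208,20,0,0,0.32,0,139,-258,60,0,0,0.32,0],
)

```text
t: 7.62
position: [468.4, -248.8, 180.9]
eef_rot: [0.001, 0.068, 0.998, -0.0]
contact_force: [-0.3, -1.5, -0.0]
finger_gap: 88.0
grip_force: 0.0
```

```bash
cat > to.py <<'E'
# tool-frame shift to world target x y z and wz so that tool y points at angle (deg)
import sys
from h import *
from scipy.spatial.transform import Rotation as Ro
imaging.capture("side")  # lets the arm settle 0.05 s
s=ctrl.read_state();q=s["eef_rot"];R=Ro.from_quat([q[1],q[2],q[3],q[0]]).as_matrix()
v=list(map(float,sys.argv[1:]))
a=np.degrees(np.arctan2(R[1,1],R[0,1]))
print(s["t"],s["position"].round(1),"F",s["contact_force"].round(1),"gap",s["finger_gap"],"tilt",R[:,2].round(3),"ty",a.round(2))
print("shift",(R.T@(np.array(v[:3])-s["position"])).round(1),"wz",round(-np.radians((v[3]-a+90)%180-90),3))
E
python3 to.py 463 -253 25 81.9
```

```text
7.675 [ 462.9 -255.4  175. ] F [-4.4 -4.3 -3.6] gap 87.77884928414967 tilt [-0.006 -0.    -1.   ] ty 81.82
shift [ -0.6   2.6 150. ] wz -0.001
```

Call:
play_rows(
  commands=[0,1,40,0,0,0,0,0,2,80,0,0,0,0,0,2,120,0,0,0,0,0,2,140,0,0,0,0,0,2,150,0,0,0,0],
)

```text
t: 8.3
position: [468.1, -244.8, 29.9]
eef_rot: [-0.0, 0.068, 0.998, 0.001]
contact_force: [0.2, -0.8, -0.5]
finger_gap: 87.5
grip_force: 0.0
```

```bash
python3 to.py 463 -253 25 81.9;python3 to.py 463 -253 25 81.9
```

```text
8.35 [ 467.8 -245.2   29.5] F [ 0.   0.8 -0.5] gap 87.7350032741199 tilt [-0.001  0.001 -1.   ] ty 82.2
shift [ 3.7 -8.4  4.5] wz 0.005
8.4 [ 467.9 -245.5   30.5] F [ 0.2 -0.   0.1] gap 87.61493550855572 tilt [-0.     0.001 -1.   ] ty 82.18
shift [ 3.9 -8.1  5.5] wz 0.005
```

Call:
play_rows(
  commands=[4,-8,0,0,0,0,0,4,-8,5,0,0,0,0,4,-8,5,0,0,0,0,4,-8,5,0,0,0,60,4,-8,5,0,0,0,80],
)

```text
t: 9.02
position: [462.5, -253.6, 25.8]
eef_rot: [0.0, 0.069, 0.998, -0.0]
contact_force: [-0.6, -0.4, 0.9]
finger_gap: 71.7
grip_force: 0.0
```

```bash
python3 to.py 463 -253 25 81.9; python3 - <<'E'
from win import *
p=imaging.capture("wrist");cv2.imwrite("pics/w4.png",p["color"])
for lo in (140,170): print(fit(p,(463,-253),12,60,lo))
E
```

```text
9.075 [ 462.5 -253.6   25.8] F [-0.1  0.3 -0.2] gap 67.16947721290448 tilt [ 0. -0. -1.] ty 82.12
shift [-0.4  0.6  0.8] wz 0.004
[(np.int32(8267), array([ 458.4, -252.1]), np.float64(28.0))]
[(np.int32(7996), array([ 458.3, -252.2]), np.float64(27.5))]
```

View pics/w4.png

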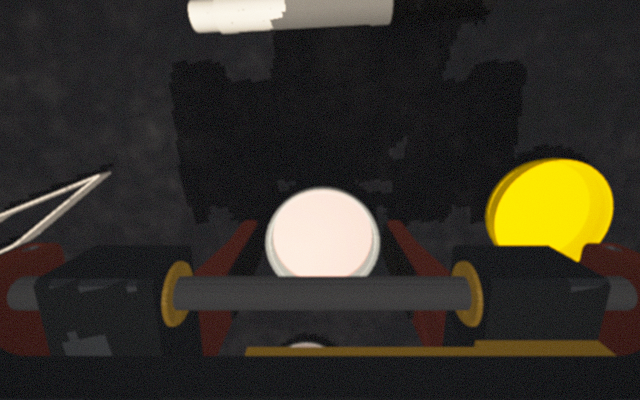

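The dish sits between the fingers at (323,240). Closing.

Call:
play_rows(
  commands=[0,0,0,0,0,0,100,0,0,0,0,0,0,115,0,0,0,0,0,0,120,0,0,0,0,0,0,120,0,0,0,0,0,0,120],
)

```text
t: 9.75
position: [462.5, -253.6, 25.7]
eef_rot: [0.0, 0.069, 0.998, -0.0]
contact_force: [-0.1, 0.8, 0.7]
finger_gap: 56.1
grip_force: 30.0
```

```bash
python3 to.py 463 -253 25 81.9
```

```text
9.8 [ 462.4 -253.6   25.7] F [-0.6 -0.2  0.3] gap 55.9216241197918 tilt [ 0.  0. -1.] ty 82.11
shift [-0.5  0.7  0.7] wz 0.004
```

Call:
play_rows(
  commands=[0,0,-20,0,0,0,120,0,0,-60,0,0,0,120,-2,20,-100,0,0,0,120,-6,60,-125,0,0,0,120,-11,105,-125,0,0,0,120],
)

```text
t: 10.42
position: [489.0, -150.8, 153.9]
eef_rot: [0.002, 0.07, 0.998, -0.001]
contact_force: [0.6, -1.1, -0.4]
finger_gap: 56.3
grip_force: 30.0
```

Call:
play_rows(
  commands=[-4,45,0,0,0,0,120,-9,90,0,0,0,0,120,-14,140,0,0,0,0,120,-18,180,0,0,0,0,120,-20,208,0,0,0,0,120],
)

```text
t: 11.05
position: [536.3, 54.5, 152.1]
eef_rot: [0.001, 0.068, 0.998, 0.0]
contact_force: [-0.1, -1.1, 0.3]
finger_gap: 56.0
grip_force: 30.0
```

```bash
python3 to.py 537.5 53 110 81.9 >/dev/null; python3 to.py 537.5 53 110 81.9; python3 - <<'E'
from win import *
p=imaging.capture("wrist");cv2.imwrite("pics/w5.png",p["color"])
E
```

```text
11.15 [536.3  56.1 152.3] F [-0.6  0.6 -0.2] gap 56.07259062632221 tilt [ 0.002  0.002 -1.   ] ty 82.4
shift [-1.6 -3.  42.3] wz 0.009
```

View pics/w5.png

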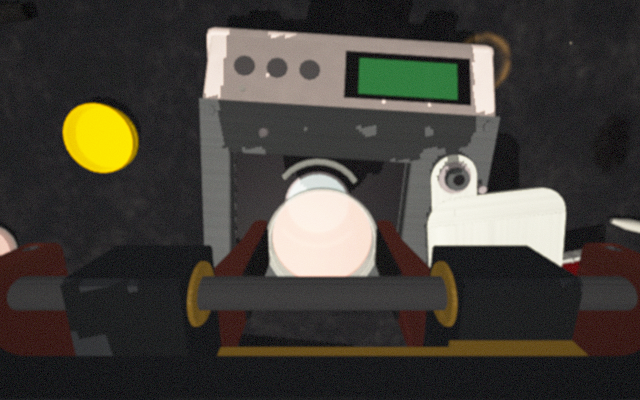

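The held dish is at (322,240) and the front lip arc at (320,168). I'll compare both with constrained circle fits in this same image.

```bash
cat > rel.py <<'E'
from win import *
from scipy.optimize import least_squares as LS
p=imaging.capture("wrist"); s=ctrl.read_state(); tcp=s["position"]; print(s["t"],tcp.round(1))
g=p["color"].min(2).astype(float)
def circ(uv,z,R):
    w=np.array([ray(u,p,z) for u in uv])
    f=LS(lambda c:np.hypot(*(w-c).T)-R,w.mean(0)+[1e-3,0],loss="soft_l1"); return f.x.round(1),np.abs(f.fun).mean().round(2)
def proj(X): c=p["K"]@(p["R"]@np.array(X)+p["t"]); return c[:2]/c[2]
# front lip: bright arc at radius ~33.5 about guess, on plane 62, reader front side; search outward from guess
c0=np.array([537,54.]); zt=tcp[2]-25.7+12
for it in range(3):
    uv=[];
    for a in np.radians(np.arange(180-8-45,180-8+46,3)):
        rr=np.arange(28,40,.5); P=[proj([*(c0+r*np.array([np.cos(a),np.sin(a)])),62]) for r in rr]
        v=cv2.remap(g.astype(np.float32),np.array([[q[0] for q in P]],np.float32),np.array([[q[1] for q in P]],np.float32),1)[0]
        w=np.clip(v-80,0,None)
        if v.max()>110: uv.append(P[int(round((w*np.arange(len(rr))).sum()/w.sum()))])
    c,e=circ(uv,62,33.5); c0=np.array(c)
print("lip centre",c,e,len(uv))
d0=np.array(tcp[:2])-[2.5,-1]
for it in range(3):
    uv=[]
    for a in np.radians(np.arange(180-8-80,180-8+81,4)):
        rr=np.arange(22,38,.5); P=[proj([*(d0+r*np.array([np.cos(a),np.sin(a)])),zt]) for r in rr]
        v=cv2.remap(g.astype(np.float32),np.array([[q[0] for q in P]],np.float32),np.array([[q[1] for q in P]],np.float32),1)[0]
        dv=v[4:]-v[:-4]; k=np.nonzero(dv<-35)[0]
        if len(k): uv.append(P[k[-1]+2])
    d,e=circ(uv,zt,30); d0=np.array(d)
    if it==2: print("dish centre",d,e,len(uv),"minus tcp",(d-tcp[:2]).round(1))
print("dish->lip world",(c-d).round(1))
im=p["color"].copy()
for cc,z,R in((c,62,33.5),(d,zt,30)):
    for a in np.radians(np.arange(0,360,5)): im[tuple(np.clip(proj([*(cc+R*np.array([np.cos(a),np.sin(a)])),z])[::-1].astype(int),0,399))]=(0,0,255)
cv2.imwrite("pics/rel.png",im[100:320,180:460].repeat(2,0).repeat(2,1))
E
python3 rel.py
```

```text
11.25 [536.   52.1 151.4]
lip centre [535.  54.] 0.0 31
dish centre [520.7  56.5] 3.57 41 minus tcp [-15.3   4.4]
dish->lip world [14.3 -2.5]
```

View pics/rel.png

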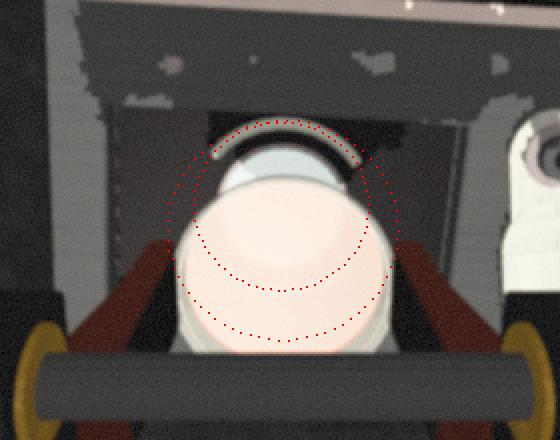

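```bash
cat >> rel.py <<'E'
A=np.radians(np.arange(0,360,3))
for zz in (zt-1,zt+1):
    def f(c):
        P=np.array([proj([*(c[:2]+c[2]*np.array([np.cos(a),np.sin(a)])),zz]) for a in A]); return [P[:,1].min()-188.5,P[:,0].min()-267.5,P[:,0].max()-378.5]
    r=LS(f,[tcp[0]-2,tcp[1],30]);print("dish",r.x.round(1),"->lip",(c-r.x[:2]).round(1))
E
python3 rel.py; python3 to.py 537 53 110 81.9
```

```text
11.3 [536.   51.1 151.1]
lip centre [535.  54.] 0.0 31
dish centre [521.1  55.6] 3.55 41 minus tcp [-14.9   4.5]
dish->lip world [13.9 -1.6]
dish [534.8  53.7  29.7] ->lip [0.2 0.3]
dish [534.   53.8  29.3] ->lip [1.  0.2]
11.35 [535.9  50.6 150.9] F [-0.3 -0.2 -0. ] gap 56.06596695717519 tilt [-0.    -0.001 -1.   ] ty 82.03
shift [-0.7  2.5 40.9] wz 0.002
```

Call:
play_rows(
  commands=[-0.5,1,25,0,0,0,120,-0.5,1,45,0,0,0,120,-0.5,1,55,0,0,0,120,-0.5,1,57,0,0,0,120,-0.5,1,57,0,0,0,120],
)

```text
t: 11.98
position: [536.9, 53.1, 94.0]
eef_rot: [0.0, 0.069, 0.998, 0.0]
contact_force: [0.2, 0.2, -1.0]
finger_gap: 56.0
grip_force: 30.0
```

```bash
python3 to.py 536.5 51.5 82.7 81.9 >/dev/null;python3 to.py 536.5 51.5 82.7 81.9; python3 - <<'E'
from win import *
p=imaging.capture("wrist")
cv2.imwrite("pics/w6.png",cv2.resize(p["color"][110:290,180:460],None,fx=2.8,fy=2.8,interpolation=2))
for z in (57,62):
  for c in ((535,54),):
    print(z,ray((322.5,188.5),p,z).round(1))
E
```

```text
12.075 [537.1  53.2  94.2] F [ 0.1 -0.4  0.2] gap 56.19692229710526 tilt [ 0.001  0.    -1.   ] ty 82.11
shift [ 0.4 -1.8 11.5] wz 0.004
57 [511.5  57.9]
62 [510.4  58.1]
```

View pics/w6.png

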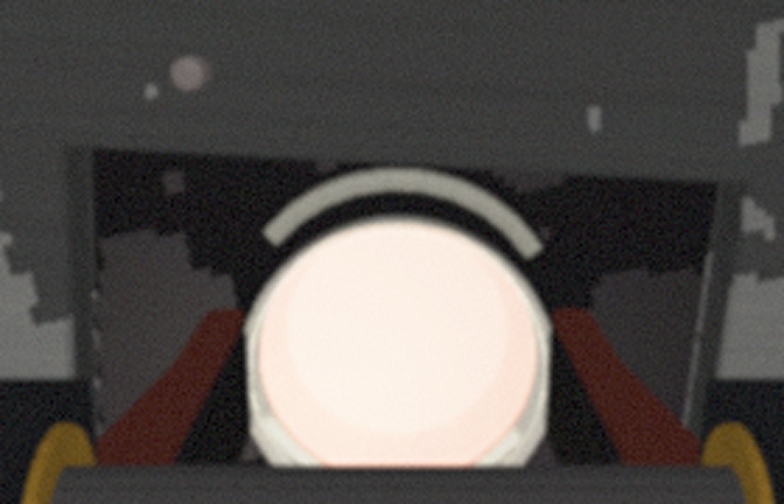

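```bash
cat > rel2.py <<'E'
import sys; sys.argv=["x"]
exec(open("rel.py").read().split("d0=np.array(tcp")[0])
zb=tcp[2]-25.7; M=np.array([[.99,.1414],[-.1414,.99]])
A=np.radians(np.arange(0,360,2))
def sil(c):  # silhouette of dish: base r28.5 (0..8), rim r30 (8..12)
    P=np.array([proj([*(c+r*np.array([np.cos(a),np.sin(a)])),z]) for a in A for r,z in ((28.5,zb),(28.5,zb+7),(30,zb+7),(30,zb+12))])
    return P[:,1].min(),(P[:,0].min()+P[:,0].max())/2,P[:,0].max()-P[:,0].min()
r=LS(lambda c:np.array(sil(c)[:2])-[187.9,322.3],c-[0,0]);d=r.x
print("dish",d.round(1),"width px",sil(d)[2].round(1),"dish->nest world",(c-d).round(1),"reader frame",(M.T@(c-d)).round(1))
for z,R in ((zb,28.5),(zb,30),(zb+12,30)): print(z.round(1),R,"front edge only -> centre x",(ray((322.2,187.9),p,z)+M@[R,0]).round(1))
E
python3 rel2.py
```

```text
12.175 [537.   53.1  94.2]
lip centre [534.9  53.8] 0.0 31
dish [536.8  54.2] width px 112.7 dish->nest world [-1.9 -0.4] reader frame [-1.8 -0.7]
68.5 28.5 front edge only -> centre x [536.8  54.1]
68.5 30 front edge only -> centre x [538.3  53.9]
80.5 30 front edge only -> centre x [535.5  54.2]
```

Call:
play_rows(
  commands=[0.8,-0.4,3,0,0,0,120,0.8,-0.4,5,0,0,0,120,0.8,-0.4,5,0,0,0,120,0.8,-0.4,5,0,0,0,120,0.8,-0.4,5,0,0,0,120],
)

```text
t: 12.8
position: [535.9, 52.8, 88.7]
eef_rot: [0.0, 0.069, 0.998, -0.0]
contact_force: [-0.1, -0.8, -0.6]
finger_gap: 55.6
grip_force: 30.0
```

```bash
python3 rel2.py; python3 - <<'E'
from win import *
p=imaging.capture("wrist"); print(ctrl.read_state()["position"],ctrl.read_state()["contact_force"])
cv2.imwrite("pics/w7.png",cv2.resize(p["color"][150:250,240:400],None,fx=5,fy=5,interpolation=2))
for z in (62,62.5): 
  o=ray((322,170),p,z); print("mm per row at lip",(ray((322,190),p,z)-o)/20)
col=p["color"][150:200,321:324].min(2).mean(1).round().astype(int); print(list(zip(range(150,200),col)))
E
```

```text
12.85 [535.9  52.8  88.7]
lip centre [542.   53.4] 0.22 31
dish [535.6  53.9] width px 112.7 dish->nest world [ 6.4 -0.5] reader frame [6.4 0.4]
63.0 28.5 front edge only -> centre x [535.6  53.7]
63.0 30 front edge only -> centre x [537.1  53.5]
75.0 30 front edge only -> centre x [534.4  53.9]
[535.89700612  52.79802371  88.70295714] [-0.58783068 -1.31534954 -1.08473559]
mm per row at lip [ 0.55272998 -0.07678399]
mm per row at lip [ 0.55108335 -0.07655525]
[(150, np.int64(60)), (151, np.int64(58)), (152, np.int64(59)), (153, np.int64(61)), (154, np.int64(60)), (155, np.int64(61)), (156, np.int64(54)), (157, np.int64(58)), (158, np.int64(56)), (159, np.int64(56)), (160, np.int64(54)), (161, np.int64(55)), (162, np.int64(60)), (163, np.int64(61)), (164, np.int64(58)), (165, np.int64(58)), (166, np.int64(58)), (167, np.int64(56)), (168, np.int64(56)), (169, np.int64(57)), (170, np.int64(57)), (171, np.int64(50)), (172, np.int64(52)), (173, np.int64(75)), (174, np.int64(105)), (175, np.int64(127)), (176, np.int64(144)), (177, np.int64(144)), (178, np.int64(142)), (179, np.int64(138)), (180, np.int64(130)), (181, np.int64(108)), (182, np.int64(74)), (183, np.int64(35)), (184, np.int64(18)), (185, np.int64(23)), (186, np.int64(54)), (187, np.int64(82)), (188, np.int64(119)), (189, np.int64(165)), (190, np.int64(191)), (191, np.int64(212)), (192, np.int64(225)), (193, np.int64(224)), (194, np.int64(222)), (195, np.int64(225)), (196, np.int64(227)), (197, np.int64(228)), (198, np.int64(229)), (199, np.int64(228))]
```

View pics/w7.png

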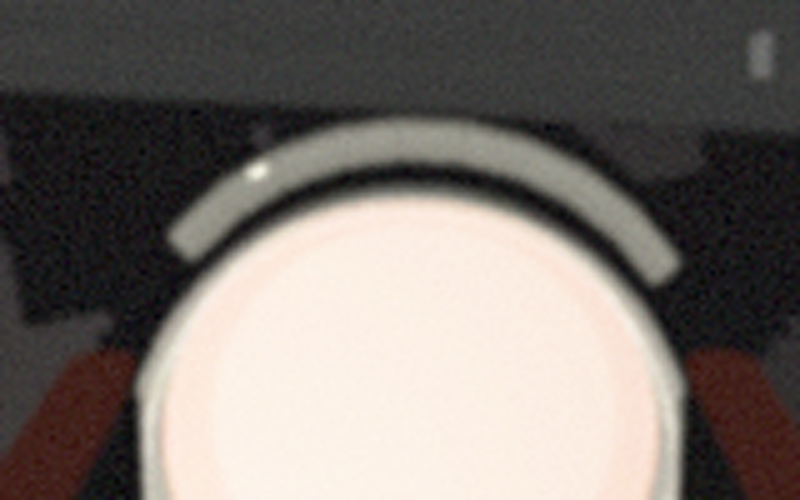

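The crop shows the dish's front edge about 3.4 mm inside the front lip, with the nest centre about 1 mm to the right. I'll trim 1.5 mm to the front and 0.8 mm to the left of the reader, then lower slowly.

Call:
play_rows(
  commands=[1.5,0.8,0,0,0,0,120,1.5,0.8,0,0,0,0,120,1.5,0.8,1,0,0,0,120,1.5,0.8,2,0,0,0,120,1.5,0.8,3,0,0,0,120],
)

```text
t: 13.52
position: [534.5, 53.7, 85.6]
eef_rot: [-0.0, 0.069, 0.998, -0.0]
contact_force: [0.8, -0.2, -0.3]
finger_gap: 56.0
grip_force: 30.0
```

```bash
python3 to.py 534.6 53.8 82.7 81.9; python3 - <<'E'
from win import *
p=imaging.capture("wrist")
cv2.imwrite("pics/w8.png",cv2.resize(p["color"][150:250,240:400],None,fx=5,fy=5,interpolation=2))
col=p["color"][165:200,321:324].min(2).mean(1).round().astype(int); print(165,col.tolist())
print(ctrl.read_state()["contact_force"])
E
```

```text
13.575 [534.4  53.7  85.5] F [ 0.2  0.5 -0.5] gap 56.05119823737759 tilt [-0. -0. -1.] ty 82.1
shift [-0.2  0.1  2.8] wz 0.004
165 [57, 61, 60, 57, 57, 58, 58, 58, 57, 59, 51, 51, 78, 105, 128, 141, 144, 141, 141, 135, 120, 92, 86, 117, 163, 191, 213, 223, 222, 218, 217, 219, 219, 221, 225]
[ 0.29046277 -0.70719847 -0.25664096]
```

Now below the lip tops with no contact force, so it is between the lips. Lowering the last 3 mm.

Call:
play_rows(
  commands=[0,0,1,0,0,0,120,0,0,1.7,0,0,0,120,0,0,2.3,0,0,0,120,0,0,2.8,0,0,0,120,0,0,2.8,0,0,0,120],
)

```text
t: 14.25
position: [534.5, 53.8, 82.8]
eef_rot: [-0.0, 0.069, 0.998, -0.0]
contact_force: [0.3, 0.6, 0.5]
finger_gap: 56.3
grip_force: 30.0
```

Call:
play_rows(
  commands=[0,0,0.4,0,0,0,120,0,0,0.7,0,0,0,120,0,0,0.7,0,0,0,105,0,0,0.7,0,0,0,80,0,0,0.7,0,0,0,50],
)

```text
t: 14.88
position: [534.5, 53.8, 82.1]
eef_rot: [0.0, 0.069, 0.998, 0.0]
contact_force: [-1.4, -0.1, -1.0]
finger_gap: 67.3
grip_force: 0.0
```

Call:
play_rows(
  commands=[0,0,0,0,0,0,45,0,0,0,0,0,0,45,0,0,-15,0,0,0,45,0,0,-50,0,0,0,45,0,0,-90,0,0,0,45],
)

```text
t: 15.5
position: [534.2, 54.0, 173.7]
eef_rot: [-0.0, 0.069, 0.998, 0.0]
contact_force: [0.1, -0.3, 0.5]
finger_gap: 72.5
grip_force: 0.0
```

```bash
python3 - <<'E'
from win import *
p=imaging.capture("wrist");s=ctrl.read_state();print(s["t"],s["position"],s["contact_force"],s["finger_gap"])
cv2.imwrite("pics/w9.png",cv2.resize(p["color"][60:300,160:560],None,fx=2,fy=2))
w=pts(p["depth"]>0,p);d=np.hypot(w[:,0]-535,w[:,1]-54)
g=(d<25);A=np.c_[w[g][:,:2]-[535,54],np.ones(g.sum())];print("dish top plane",np.linalg.lstsq(A,w[g][:,2],rcond=None)[0].round(3),np.percentile(w[g][:,2],[5,50,95]))
for d in tip_of("cover_pivot",p)[:1]+tip_of("cover_knob",p)[:1]: print(world(d["position"],p).round(1))
g=(w[:,2]>74)&(w[:,2]<79)&(w[:,0]>480)&(w[:,1]>100);print(cv2.minAreaRect(w[g][:,:2].astype(np.float32)))
k=w[(w[:,2]>98)&(w[:,2]<106)&(abs(w[:,0]-600)<40)&(abs(w[:,1]-180)<40)];print("knob",len(k),k.mean(0) if len(k) else 0)
E
```

```text
15.55 [536.47615755  55.20282767 178.85714746] [1.37992228 1.46845121 2.48344863] 71.7337151090431
dish top plane [ -5.273   0.779 105.495] [ 69.71232736 248.73498423 273.0854452 ]
[524.8 153.4  76.5]
((593.8831787109375, 182.0157928466797), (100.94920349121094, 171.92471313476562), 89.26813507080078)
knob 0 0
```

View pics/w9.png

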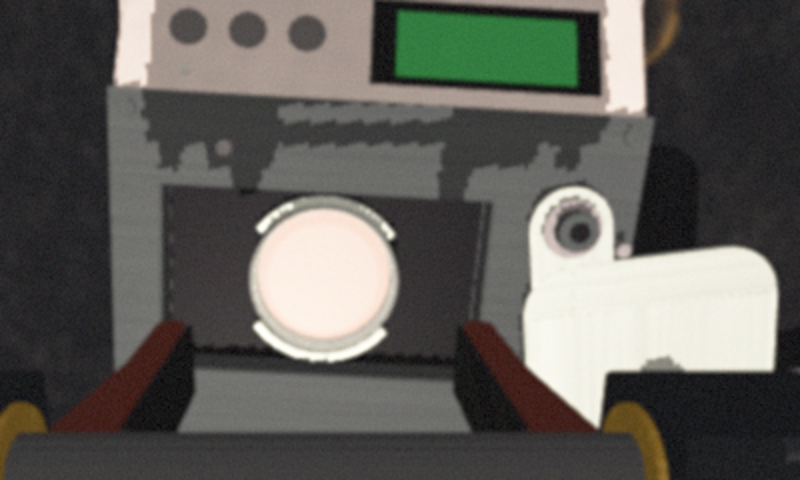

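The view shows the dish in the well between both lips (crop (324,275)) and the cover still aside. Going back to the knob.

Call:
play_rows(
  commands=[-15,41,0,0,0,-0.15,60,-30,82,0,0,0,-0.3,120,-45,120,0,0,0,-0.45,150,-51,137,0,0,0,-0.489,150,-51,137,0,0,0,-0.489,150],
)

```text
t: 16.27
position: [603.2, 183.3, 171.4]
eef_rot: [-0.001, -0.175, 0.985, 0.0]
contact_force: [0.0, -0.1, -0.0]
finger_gap: 36.4
grip_force: 0.0
```

```bash
sed -i 's/540.2,55.\]/535.,54.]/; s/-8.13/-10.9/' arc.py; python3 to.py 603.9 182.4 107 110 >/dev/null; python3 to.py 603.9 182.4 107 110; python3 - <<'E'
from h import *
p=imaging.capture("wrist")
w=pts(p["depth"]>0,p);d=np.hypot(w[:,0]-535,w[:,1]-54)
g=(d<26)&(w[:,2]<85);A=np.c_[w[g][:,:2]-[535,54],np.ones(g.sum())];print("dish top plane",g.sum(),np.linalg.lstsq(A,w[g][:,2],rcond=None)[0].round(3),np.percentile(w[g][:,2],[5,50,95]).round(1))
g=(d>45)&(d<62)&(w[:,2]>60)&(w[:,2]<75);print("deck z",np.median(w[g][:,2]) if g.sum() else None)
g=(d>25)&(d<33)&(w[:,2]>66)&(w[:,2]<73);print("rim",cv2.minEnclosingCircle(w[g][:,:2].astype(np.float32)) if g.sum() else None)
E
```

```text
16.375 [603.3 181.1 171.7] F [ 0.1 -0.8 -0.4] gap 36.014299165474576 tilt [-0.001 -0.001 -1.   ] ty 109.99
shift [-1.   1.1 64.7] wz -0.0
dish top plane 4386 [ 2.0000e-03 -2.0000e-03  7.0531e+01] [69.3 70.5 71.7]
deck z 70.94423313347367
rim ((532.9234008789062, 54.346744537353516), 30.510801315307617)
```

The dish is flat and below deck level. Descending round the knob.

Call:
play_rows(
  commands=[-1,1,30,0,0,0,150,-1,1,50,0,0,0,150,-1,1,60,0,0,0,150,-1,1,64,0,0,0,160,-1,1,64,0,0,0,168],
)

```text
t: 17.05
position: [604.5, 183.8, 108.5]
eef_rot: [0.0, -0.175, 0.985, 0.0]
contact_force: [0.1, -0.4, 0.8]
finger_gap: 30.7
grip_force: 0.0
```

```bash
python3 arc.py 1.65 1.48 1.31 1.14 .97 .8
```

```text
17.05 [604.5 183.8 108.5] [ 0.1 -0.4  0.8] 30.69361839779389
pivot [523.5 153. ] now cover ang if centred 1.766 r 86.7
1.65 [606.3 173.9] tool [ 1.8 -9.9 -0. ] wz 0.103
1.48 [608.6 159.6] tool [  4.5 -24.2  -0. ] wz 0.273
1.31 [608.5 145.1] tool [  9.6 -37.7  -0. ] wz 0.443
1.14 [606.  130.8] tool [ 16.9 -50.3  -0. ] wz 0.613
0.97 [601.1 117.2] tool [ 26.2 -61.4  -0. ] wz 0.783
0.8 [593.9 104.6] tool [ 37.3 -70.7  -0. ] wz 0.953
```

Call:
play_rows(
  commands=[2,-10,0,0,0,0.1,168,4.5,-24,0,0,0,0.27,168,9.5,-38,0,0,0,0.44,168,17,-50,0,0,0,0.61,168,26,-61,0,0,0,0.78,168],
)

```text
t: 17.68
position: [601.8, 118.0, 109.2]
eef_rot: [0.001, 0.215, 0.977, 0.001]
contact_force: [0.6, 2.2, -0.5]
finger_gap: 29.8
grip_force: 0.8
```

```bash
python3 arc.py .8 .64 .48 .32 .18 .05 0
```

```text
17.675 [601.8 118.  109.2] [ 0.6  2.2 -0.5] 29.800887836769114
pivot [523.5 153. ] now cover ang if centred 0.982 r 85.7
0.8 [593.9 104.6] tool [  1.5 -15.5  -0. ] wz 0.168
0.64 [585.3  94. ] tool [  4.8 -28.7  -0.1] wz 0.328
0.48 [575.1  84.9] tool [ 10.3 -41.3  -0.1] wz 0.488
0.32 [563.6  77.5] tool [ 17.6 -52.8  -0.1] wz 0.648
0.18 [552.7  72.7] tool [ 25.5 -61.8  -0.2] wz 0.788
0.05 [542.   69.6] tool [ 33.8 -69.1  -0.2] wz 0.918
0.0 [537.8  68.8] tool [ 37.3 -71.6  -0.2] wz 0.968
```

Call:
play_rows(
  commands=[1.5,-15,0,0,0,0.16,168,5,-29,0,0,0,0.32,168,10,-41,0,0,0,0.48,168,17.5,-53,0,0,0,0.64,168,25.5,-62,0,0,0,0.78,168],
)

```text
t: 18.3
position: [552.7, 72.2, 109.3]
eef_rot: [0.001, 0.57, 0.822, 0.001]
contact_force: [1.9, 1.0, -0.4]
finger_gap: 29.7
grip_force: 0.8
```

```bash
python3 arc.py .1 .05 0 -.04 -.08
```

```text
18.3 [552.7  72.2 109.3] [ 1.9  1.  -0.4] 29.73679618683048
pivot [523.5 153. ] now cover ang if centred 0.178 r 85.9
0.1 [546.2  70.6] tool [ 0.9 -6.7 -0. ] wz 0.089
0.05 [542.   69.6] tool [  1.3 -10.9  -0. ] wz 0.139
0.0 [537.8  68.8] tool [  2.  -15.1  -0. ] wz 0.189
-0.04 [534.5  68.3] tool [  2.7 -18.5  -0.1] wz 0.229
-0.08 [531.1  67.9] tool [  3.6 -21.8  -0.1] wz 0.269
```

Call:
play_rows(
  commands=[0.5,-5,0,0,0,0.08,168,1,-9,0,0,0,0.13,168,1.5,-12,0,0,0,0.16,168,2,-15,0,0,0,0.19,168,2,-15,0,0,0,0.19,168],
)

```text
t: 18.92
position: [537.3, 68.4, 108.4]
eef_rot: [0.0, 0.644, 0.765, 0.0]
contact_force: [0.6, -0.2, 1.0]
finger_gap: 30.1
grip_force: 0.5
```

Call:
play_rows(
  commands=[0,-1,0,0,0,0,168,0,-2,0,0,0,0,168,0,-3,0,0,0,0,168,0,-3,0,0,0,0,168,0,-3,0,0,0,0,168],
)

```text
t: 19.55
position: [534.6, 67.7, 108.2]
eef_rot: [0.0, 0.644, 0.765, 0.0]
contact_force: [3.3, 0.2, -0.0]
finger_gap: 30.0
grip_force: 1.6
```

Still only friction (about 1.5–3 N), so I'll creep on to the stop.

Call:
play_rows(
  commands=[0,-0.7,0,0,0,0,168,0,-1.4,0,0,0,0,168,0,-2,0,0,0,0,168,0,-2,0,0,0,0,168,0,-2,0,0,0,0,168],
)

```text
t: 20.18
position: [534.3, 67.7, 108.3]
eef_rot: [0.001, 0.644, 0.765, 0.002]
contact_force: [10.6, 1.1, -7.0]
finger_gap: 30.0
grip_force: 5.1
```

The stop is reached: force rises to 10 N with no motion, at a computed cover angle of about 0. Centring the fingers, then lifting off.

Call:
play_rows(
  commands=[0,3,0,0,0,0,160,0,5.5,0,0,0,0,140,0,5.5,0,0,0,0,120,0,5.5,-20,0,0,0,120,0,5.5,-50,0,0,0,120],
)

```text
t: 20.8
position: [536.7, 68.3, 157.9]
eef_rot: [-0.001, 0.644, 0.765, -0.001]
contact_force: [-0.6, -0.3, -0.3]
finger_gap: 46.7
grip_force: 0.0
```

Call:
play_rows(
  commands=[-30,0,-30,0,0,0,60,-60,0,-60,0,0,0,60,-90,0,-90,0,0,0,60,-90,0,-90,0,0,0,60,-90,0,-90,0,0,0,60],
)

```text
t: 21.42
position: [552.4, -19.5, 247.4]
eef_rot: [-0.001, 0.644, 0.765, -0.0]
contact_force: [0.1, 0.1, -0.5]
finger_gap: 67.1
grip_force: 0.0
```

```bash
python3 - <<'E'
from h import *
p=imaging.capture("wrist");s=ctrl.read_state();print(s["t"],s["position"].round(1),s["contact_force"].round(1))
w=pts(p["depth"]>0,p);w=w[(abs(w[:,0]-535)<150)&(abs(w[:,1]-70)<150)]
from scipy.spatial import cKDTree
def clean(t): n=cKDTree(t[:,:2]).query_ball_point(t[:,:2],4,return_length=True); return t[n>n.max()*.35]
for n,a,b in(("plate",73.5,79),("knob",99,107),("deck",67,79),("floor",53,61)):
    t=w[(w[:,2]>a)&(w[:,2]<b)]; t=clean(t) if len(t) else t
    print(n,len(t),cv2.minAreaRect(t[:,:2].astype(np.float32)) if len(t) else 0)
E
```

```text
21.475 [552.2 -19.1 247.1] [-0.1  0.8  0.3]
plate 17384 ((535.191650390625, 60.97745895385742), (172.5101776123047, 102.54459381103516), 78.12709045410156)
knob 486 ((537.9453735351562, 68.81513977050781), (20.194107055664062, 20.050962448120117), 9.112772941589355)
deck 29397 ((538.3470458984375, 72.9521484375), (206.67308044433594, 148.1161346435547), 79.10206604003906)
floor 2318 ((438.41802978515625, 65.537109375), (152.47093200683594, 21.092500686645508), 80.6590576171875)
```

The knob is at (537.9, 68.8), against a predicted shut position of (537.8, 68.8). The plate is parallel to the deck to within 1°, so I'm handing in.

```bash
python3 -c "
from workcell import ctrl
print(ctrl.finish_job())"
```

```text
the job is handed in; nothing more can be done
None
```

The job is handed in at about 21.5 s, but the hand-in returned no verdict: the cover was swung to its far stop, the dish lies flat in the well, and the cover is shut against its stop. I viewed 11 pictures, one over the limit of 10.

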